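# Lock a timer's battery cover with the flat-blade key

## Robot

A 7-joint arm with a two-finger parallel gripper is mounted at the origin on the work surface. World frame = base frame: x ahead of the robot, y to its left, z up, the work surface at z = 0. Lengths are in m, angles in rad, forces in N, time in s.
With the tool pointing down it reaches from about 0.425 to 0.925 m from the base axis. Payload 6.8 kg.
Tool frame: the origin (TCP) lies on the front face of the gripper's body, between the roots of the fingers; the fingertips stand 73 mm ahead of it and the grasp point (between the pads) lies 54 mm ahead of it; z points along the fingers, y is the direction in which the jaws open and shut (so a half turn about z gives the same grasp; the last joint's range is limited). The gripper opens to 85 mm and grips with 20 to 120 N. Pads are 22 mm wide; open, the fingers measure 114 mm over their backs; the gripper's body (76 mm by 85 mm) begins 54 mm behind the grasp point. The pads swing forward as they close: fully open they stand 13 mm farther back than shut.
Start: joints at [-0.108, 0.477, 0.022, 1.555, -0.011, 1.109, -0.083], TCP at [0.675, 0, 0.304] pointing down, gripper open.
Joint ranges: [-2.96, 2.96], [-0.34, 2.1], [-1.41, 1.46], [0.24, 2.44], [-1.37, 4.51], [0.17, 1.92], [-2.96, 2.96]. Speed limits (rad/s): [2.39, 2.39, 3.14, 3.14, 3.14, 3.14, 3.14].

## Interface

Orientations are given as a rotation vector (axis times angle).
In Python, from bench import * gives the robot as it stands.
- The arm moves only by the tool jog_arm, never from a script. Its argument "plan" is a list of rows, each a list of 2 entries, a list of its own where there are three numbers: the shift along the world's x, y, z in cm, then the turn about the world's z in rad. In form: [[[tx, ty, tz], twist], ...]. A call has 1 to 12 rows; each row shifts and turns the commanded pose from where the row before left it; what a row does not reach is not made up. A row lasts 1/10 s, in which the tool goes at most 50 mm and 8.59 degrees, less where a joint would pass 70% of its speed; a pose out of reach is approached as far as the arm can. A call is refused whole if a number of a shift passes 5 or a number of a turn 0.15, either way. A call with a gripper value outside its range is refused whole. "hand" is the finger opening in cm, from 0 to 8.54, set as the call begins (left out, the last holds). The fingers move at their own pace and stop on an object; "grip_force" is the grip in N (left out, the last holds). Time passes only in rows, so rows that do not move let the fingers close. It gives the time, the measured TCP pose, the force and the opening at its end, in the units of the state.
- get_obs(): the state, without advancing time (a new reading comes with each control period).
- grab_frame(name): name is "scene" or "side" or "wrist"; returns the picture (480x640x3 uint8, red, green, blue); there is no depth.
- get_calibration(name): a dict with "intrinsics" (3x3 intrinsics, pixels), "xyz" and "orientation" of the camera in the world. Camera axes: x right, y down, z forward; pixel columns grow to the right and rows downward; lengths in m; the calibration is good to about 2 mm. A picture is of the moment at which its call begins: read the wrist's pose just before it. get_calibration takes no time and is no camera call; for the wrist camera it gives the pose at the moment of the call.
- hand_in(): hands the job in, once; it reports no verdict.
The state is a dict: "clock": time; "joints": joint angles; "qvel": joint speeds; "tau": joint torques, N m; "tcp_pos": TCP position; "orientation": TCP orientation; "contact_force": force on the tool from outside, world axes, zero at the start; "moment": the same for the moment, N m; "grip_width": finger opening in m.
Only numpy, scipy, OpenCV 4.12 (cv2) and the standard library are available. Lean on these libraries where they do the work, as an engineer would, in place of code of your own. Each camera call takes 0.05 s, during which the arm holds its last target. There are 200 camera calls.

## Task

Two timers sit face down in round holding nests; the battery cover of the larger one is not locked yet. Take the flat-blade key from the wooden rack, put its blade well down into the slot of the larger timer's cover and turn it a quarter turn clockwise, seen from above, until the cover stops. Then hang the key upright in the rack again and let go.

Things in the scene. Friction and masses are not known exactly. Their poses are not given: they have to be found in the camera images.
- key_grip (a point): Flat-blade key, loose, upright: centre of its black bar grip, 36 (x) x 16 (y) x 46 mm tall. z up. Below the grip a collar plate 44 x 40 x 6 mm, underside 29 mm below the point, then a steel blade 32 mm wide (x), 5 thick (y), tip 51 mm below the point. Grip across the 16 mm. Same turned half round. The other driver in the rack, with a round 24 mm grip and a pin, is the wrong one.
- cover_slot (a point): Slot in the larger timer's cover (metal disc, 62 mm): point on the turning axis at the slot's mouth, 63 mm above the bench; z up, x along the slot, turning with it. Slot 62 mm long, 12 deep; 22 wide at the mouth, sloping over 6 mm to 10 wide below. Black rim round it, 66 mm inside, 78 outside, 3 mm lower. Drum 80 mm, fixed in a 124 mm round nest. The 54 mm timer in the other nest needs nothing.
- cover (a joint): Angle of the larger timer's cover: 0 fully open, growing clockwise seen from above to the locked stop at 1.571. Starts between 0 and 0.2; stiff (0.1 N m), stays where left. The 5 mm blade has about 9 degrees of play in the slot before it drives the cover.
- rack: Fixed wooden key rack, 76 (x) x 220 (y) x 34 mm high; origin at the centre of its underside, z up. A channel 20 mm wide, 200 long (floor 6 mm up) runs along y in the middle. Key and round driver hang about 50 mm either side of the middle, either way round: blade in the channel, collar on the rack's top edges, grip point 63 mm above the bench, key's x along the rack's y.
There are look-alikes about, which are no part of the job. What is shaped like the part that bears key_grip but blue is not meant.

How it is judged:
By the outcome, as a careful person would: the job done as asked, in the order asked, and still so for the second after the job is handed in, with the robot touching nothing.
It also fails if it takes over 51 s, if anything falls off the work surface, if the arm or the gripper's body presses on something with over 40 N, if the wrist force passes 120 N, or if a joint passes its speed limit or range.

## Working session

There is one attempt and no reset: what is moved stays moved. The work goes in short steps, Python scripts to look and compute and a tool call to move; the robot and the scene stay as the last step left them, time stands still between calls to the robot, and variables do not carry over. Pictures are saved under pics/ and viewed, about 8 in all and at most 12, crops included, and the job is handed in when it is done.

Besides the shell and the picture viewer there is one more tool, called after "Call:" by a JSON object that holds its "fn" and its "kwargs". jog_arm: Moves the arm, as the interface text tells. Its arguments: {"type":"object","properties":{"plan":{"type":"array","items":{"type":"array"}},"hand":{"type":"number"},"grip_force":{"type":"number"}},"required":["plan"]}

```bash
mkdir -p pics; cat > h.py <<'E'
from bench import *
import numpy as np, cv2
from scipy.spatial.transform import Rotation as R
def cal(n):
    c=get_calibration(n); o=np.array(c["orientation"],float)
    Rm=o if o.shape==(3,3) else R.from_rotvec(o).as_matrix()
    return np.array(c["intrinsics"]),np.array(c["xyz"]),Rm
def ray(c,uv,z):
    K,p,Rm=c; d=Rm@np.linalg.solve(K,[uv[0],uv[1],1]); return p+d*(z-p[2])/d[2]
def proj(c,P):
    K,p,Rm=c; q=K@(Rm.T@(np.array(P)-p)); return q[:2]/q[2]
def snap(n,f,crop=None,s=1):
    c=cal(n); im=grab_frame(n)[:,:,::-1]
    np.save(f"pics/{f}.npy",im)
    if crop: im=im[crop[1]:crop[3],crop[0]:crop[2]]
    im=cv2.resize(np.ascontiguousarray(im),None,fx=s,fy=s,interpolation=cv2.INTER_CUBIC)
    cv2.imwrite(f"pics/{f}.png",im); np.savez(f"pics/{f}_cal.npz",K=c[0],p=c[1],R=c[2]); return c
def load(f):
    z=np.load(f"pics/{f}_cal.npz"); return z["K"],z["p"],z["R"]
E
python3 - <<'E'
from h import *
for n in("scene","side"):
    c=snap(n,n+"0"); print(n,c[1],c[2].round(2).tolist(),c[0][0,0])
print(get_obs())
E
```

```text
scene [ 1.05318261 -0.29143878  1.05904791] [[0.45, 0.76, -0.47], [0.9, -0.38, 0.23], [-0.0, -0.52, -0.86]] 544.5320283930528
side [-0.04078952 -0.7455466   0.6044966 ] [[0.78, -0.34, 0.53], [-0.63, -0.39, 0.68], [-0.02, -0.86, -0.51]] 506.4096828650357
{'clock': 0.1, 'joints': array([-0.1081191 ,  0.47774112,  0.0223559 ,  1.55637493, -0.01153121,
        1.10931353, -0.08310817]), 'qvel': array([ 0.00014532, -0.00381782, -0.00067174, -0.00245072,  0.00016292,
        0.0002868 , -0.00042932]), 'tau': array([ 5.69385389e-03, -5.97765398e+01,  1.61440808e+00, -2.81952703e+01,
        1.29656185e-02,  5.02699884e-03, -1.13572563e-05]), 'tcp_pos': array([6.74570522e-01, 8.41564807e-06, 3.02997778e-01]), 'orientation': array([-2.22063443e+00, -2.22064564e+00,  2.00922966e-03]), 'contact_force': array([-0.2322954 ,  0.36002902, -0.14289984]), 'moment': array([-0.01625604, -0.05203015,  0.02177511]), 'grip_width': 0.08537943910765276}
```

View pics/scene0.png

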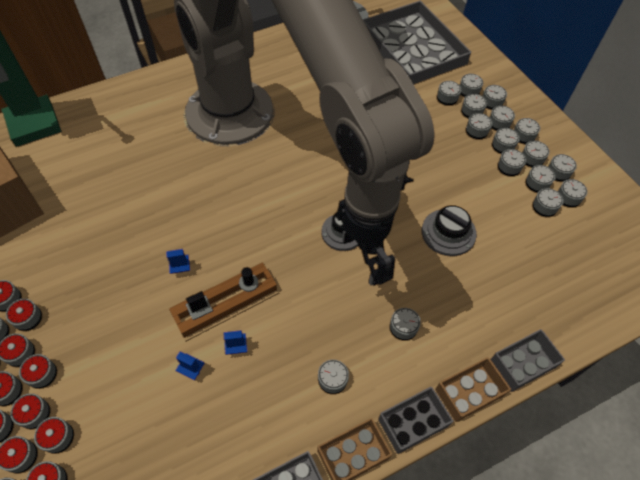

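View pics/side0.png

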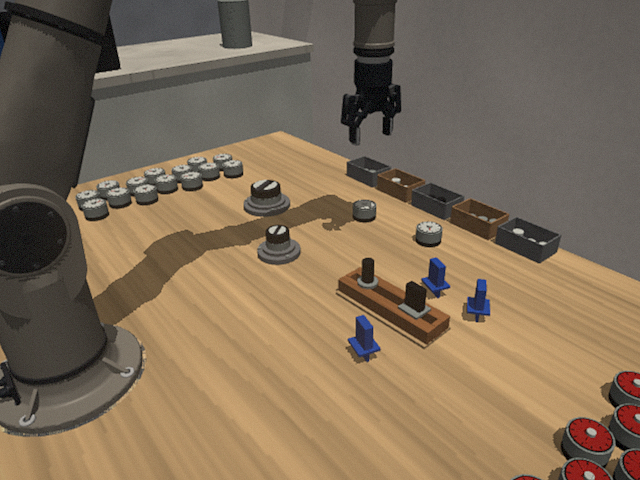

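The scene view shows the rack at about (225,300), with the key's bar grip at (197,300) and the round driver at (248,277). The larger timer is at (454,222). The side view agrees. Next I'll enlarge both areas.

```bash
python3 - <<'E'
from h import *
a=np.load("pics/scene0.npy")
A=cv2.resize(a[255:345,160:290],None,fx=6,fy=6,interpolation=cv2.INTER_CUBIC)[:,:780]
B=cv2.resize(a[195:260,415:485],None,fx=5,fy=5,interpolation=cv2.INTER_CUBIC)
cv2.imwrite("pics/c1.png",A)
c=load("scene0"); s=load("side0")
for n,u,v,z in(("key",(197,299),(415,296),.075),("rod",(248,277),(368,270),.075),("cover",(454,219),(266,187),.063)):
    print(n,ray(c,u,z).round(3),ray(s,v,z).round(3))
for u in((170,310),(266,266),(280,288),(184,334)): print(ray(c,u,.034).round(3))
E
```

```text
key [ 0.526 -0.275  0.075] [ 0.509 -0.29   0.075]
rod [ 0.526 -0.163  0.075] [ 0.502 -0.18   0.075]
cover [0.59  0.303 0.063] [0.576 0.281 0.063]
[ 0.503 -0.333  0.034]
[ 0.497 -0.112  0.034]
[ 0.559 -0.108  0.034]
[ 0.566 -0.325  0.034]
```

View pics/c1.png

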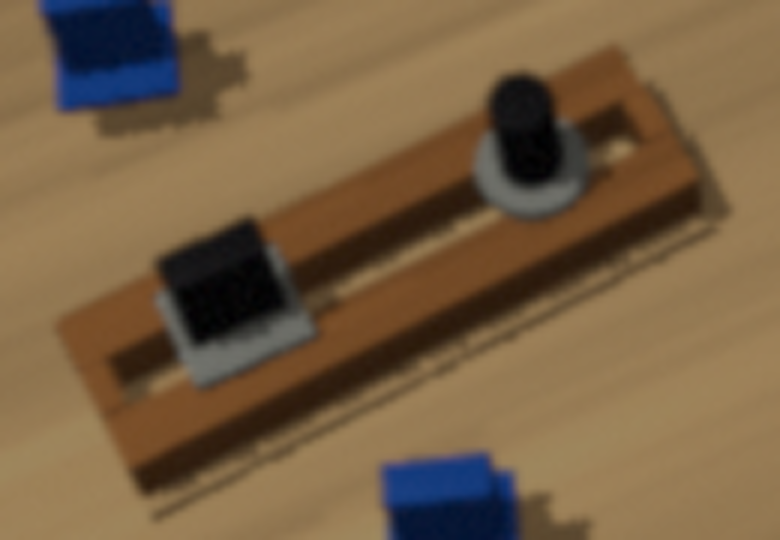

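The crop gives the rack's top corners and the top of the key's grip, centred at about (196,298) in the full picture.

```bash
python3 - <<'E'
from h import *
c=load("scene0"); f=lambda x,y:(160+x/6,255+y/6)
P=[ray(c,f(*u),.034) for u in((60,327),(620,48),(698,180),(140,465))]
print(np.round(P,4)); print("ctr",np.mean(P,0)); 
for a,b in((0,1),(3,2)):
    d=P[b]-P[a]; print(np.linalg.norm(d),np.degrees(np.arctan2(d[1],d[0])))
G=[ray(c,f(*u),.086) for u in((162,262),(250,222),(270,255),(178,292))]; print(np.round(G,4),np.mean(G,0))
K,p,Rm=cal("wrist"); o=get_obs(); T=R.from_rotvec(o["orientation"]).as_matrix()
print("cam in tool",T.T@(p-o["tcp_pos"]),(T.T@Rm).round(3).tolist(),K[0,0],p)
E
```

```text
[[ 0.5022 -0.3322  0.034 ]
 [ 0.4876 -0.1145  0.034 ]
 [ 0.5489 -0.1119  0.034 ]
 [ 0.5626 -0.3249  0.034 ]]
ctr [ 0.52530959 -0.22088413  0.034     ]
0.21811970962989588 93.82363644302986
0.21342538619089776 93.6807278156983
[[ 0.5228 -0.2922  0.086 ]
 [ 0.522  -0.2609  0.086 ]
 [ 0.5364 -0.2593  0.086 ]
 [ 0.5355 -0.2912  0.086 ]] [ 0.52917701 -0.27590507  0.086     ]
cam in tool [ 0.07018216  0.00012474 -0.07054702] [[-0.0, -0.96, -0.28], [1.0, -0.0, 0.0], [-0.0, -0.28, 0.96]] 412.11023993027743 [0.67481524 0.0701979  0.3735372 ]
```

Call:
{"fn": "jog_arm", "kwargs": {"plan": [[[-2,-3.5,-0.5],0.03],[[-2,-3.5,-0.5],0.035],[[-2,-3.5,-0.5],0],[[-2,-3.5,-0.5],0],[[-2,-3.5,-0.5],0],[[-2,-3.5,-0.5],0],[[-2,-3.5,-0.5],0],[[-0.6,-3.1,-0.5],0],[[0,0,0],0],[[0,0,0],0]]}}

```text
clock: 1.1
tcp_pos: [0.5285, -0.2764, 0.2635]
orientation: [-2.15, -2.29, 0.0]
contact_force: [-0.1, 1.0, 1.6]
grip_width: 0.0855
```

```bash
python3 - <<'E'
from h import *
o=get_obs(); print(o["clock"],o["tcp_pos"],o["orientation"])
c=snap("wrist","w1",s=1.25)
print(proj(c,(.529,-.276,.086))*1.25, proj(c,(.525,-.221,.034))*1.25)
E
```

```text
1.1 [ 0.5285437  -0.27642434  0.2634644 ] [-2.14954709e+00 -2.28975927e+00  2.10615462e-04]
[400.73723367 296.20750867] [399.71457932 177.7989182 ]
```

View pics/w1.png

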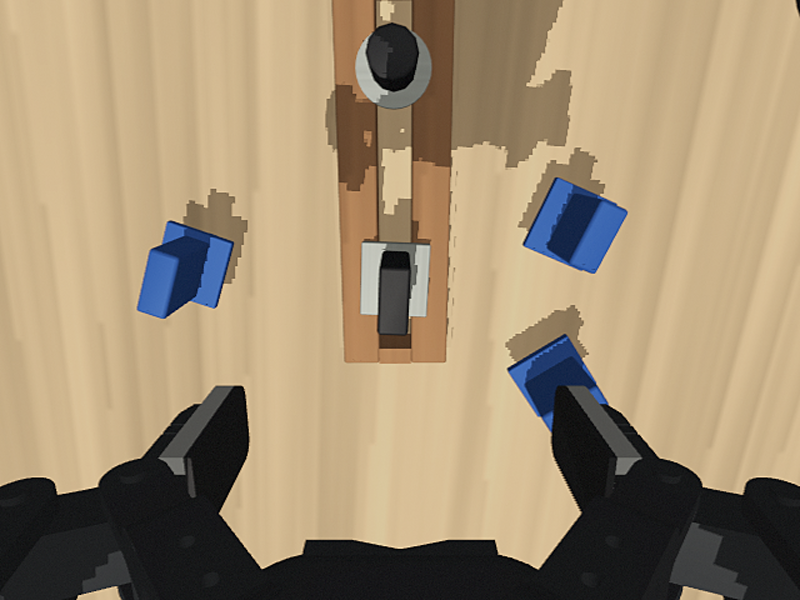

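The grip top is centred at about (395,299) in this view. A blue look-alike sits near the right finger at about (555,385). I'll work out positions and clearance.

```bash
python3 - <<'E'
from h import *
c=load("w1"); r=lambda u,z:ray(c,np.array(u)/1.25,z).round(4)
print("grip",r((395,299),.086))
a,b=r((393.5,0),.034),r((395.5,360),.034); print("rack mid",a,b,np.degrees(np.arctan2(*(a-b)[[1,0]])))
a,b=r((395.5,265),.086),r((393.5,334),.086); print("grip yaw",np.degrees(np.arctan2(*(a-b)[[1,0]])),a,b)
print("collar",r((395,279),.04), "blue near",r((555,385),.03),"blue corner",r((510,370),.03))
E
```

```text
grip [ 0.5262 -0.2776  0.086 ]
rack mid [ 0.5161 -0.1316  0.034 ] [ 0.5294 -0.3323  0.034 ] 93.79133691121136
grip yaw 91.90915243299634 [ 0.5254 -0.2603  0.086 ] [ 0.5266 -0.2963  0.086 ]
collar [ 0.5259 -0.2786  0.04  ] blue near [ 0.6332 -0.3448  0.03  ] blue corner [ 0.6029 -0.3362  0.03  ]
```

Call:
{"fn": "jog_arm", "kwargs": {"hand": 5, "grip_force": 60, "plan": [[[-0.25,-0.15,-1],0],[[0,0,-2.5],0],[[0,0,-2.5],0],[[0,0,-2.5],0],[[0,0,-2.5],0],[[0,0,-2],0],[[0,0,-1.4],0],[[0,0,0],0],[[0,0,0],0],[[0,0,0],0]]}}

```text
clock: 2.15
tcp_pos: [0.5273, -0.2776, 0.121]
orientation: [2.147, 2.291, 0.001]
contact_force: [-0.5, 0.1, 0.3]
grip_width: 0.0499
```

Call:
{"fn": "jog_arm", "kwargs": {"hand": 1, "plan": [[[0,0,0],0],[[0,0,0],0],[[0,0,0],0],[[0,0,0],0],[[0,0,0],0],[[0,0,0],0]]}}

```text
clock: 2.75
tcp_pos: [0.5269, -0.2777, 0.1207]
orientation: [2.147, 2.292, 0.001]
contact_force: [-0.8, 0.1, 6.9]
grip_width: 0.0155
```

Call:
{"fn": "jog_arm", "kwargs": {"plan": [[[0,0,0.5],0],[[0,0,1.5],0],[[0,0,2],0],[[0,0,3],0],[[0,0,3],0],[[0,1,3],0],[[0,2,3],0],[[0.5,3,1],0],[[0.5,3.5,0],0],[[0.5,3.5,0],0],[[0.5,3.5,0],0],[[0.5,3.5,0],0]]}}

```text
clock: 3.95
tcp_pos: [0.5513, -0.0761, 0.2909]
orientation: [2.148, 2.292, 0.001]
contact_force: [0.7, 0.1, -1.1]
grip_width: 0.0156
```

Call:
{"fn": "jog_arm", "kwargs": {"plan": [[[0.5,3.5,0],0],[[0.5,3.5,0],0],[[0.5,3.5,0],0],[[0.5,3.5,0],0],[[0.5,3.5,0],0],[[0.5,3.5,0],0],[[0.5,3.5,0],0],[[0,3.5,0],0],[[0,2.5,0],0],[[0,0,0],0],[[0,0,0],0],[[0,0,0],0]]}}

```text
clock: 5.15
tcp_pos: [0.5867, 0.2259, 0.2903]
orientation: [2.149, 2.29, -0.001]
contact_force: [0.6, 0.1, -1.2]
grip_width: 0.0153
```

```bash
python3 - <<'E'
from h import *
o=get_obs(); print(o["clock"],o["tcp_pos"],o["orientation"],o["grip_width"])
c=snap("wrist","w2",s=1.25)
E
```

```text
5.15 [0.58668187 0.22592835 0.2902511 ] [ 2.14949684e+00  2.28993091e+00 -9.48540200e-04] 0.015262192694264477
```

View pics/w2.png

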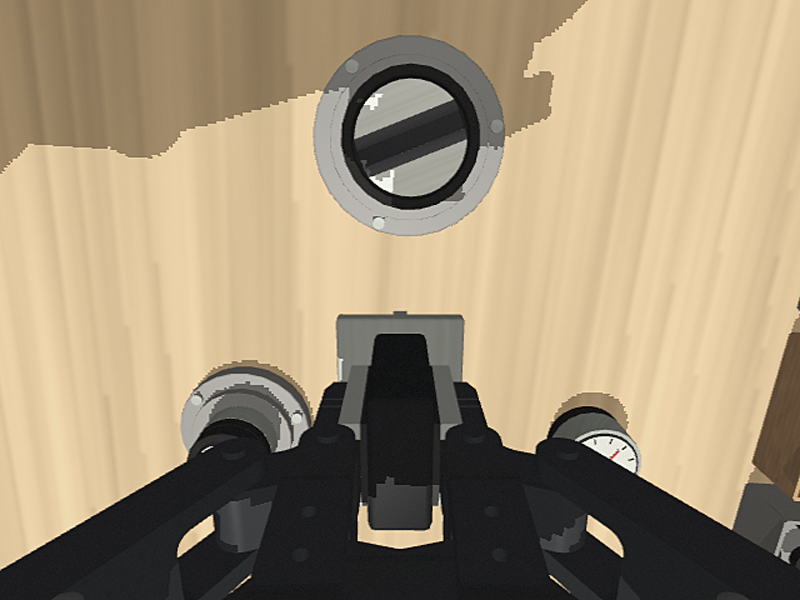

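The key is held upright. The cover's disc is centred at about (411,136), and its slot runs from lower left (358,158) to upper right (463,113). I'll enlarge that.

```bash
python3 - <<'E'
from h import *
a=np.load("pics/w2.npy"); cv2.imwrite("pics/c2.png",cv2.resize(a[40:180,245:410],None,fx=4.2,fy=4.2,interpolation=cv2.INTER_CUBIC))
E
```

```text
(no output)
```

View pics/c2.png

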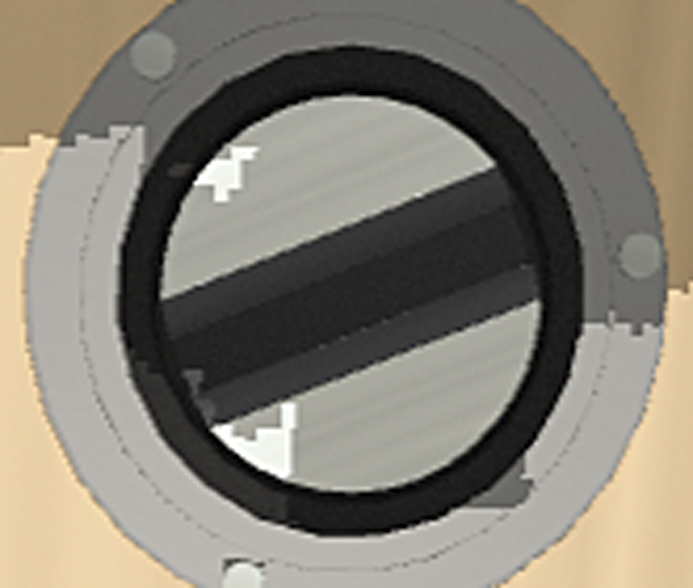

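The disc spans columns 160–540 and rows 95–492 in this crop. The slot's mouth edges run (160,300)→(495,167) and (210,428)→(540,298).

```bash
python3 - <<'E'
from h import *
c=load("w2"); r=lambda u,z=.063:ray(c,(245+u[0]/4.2,40+u[1]/4.2),z)
L,Rr,T,B=map(r,((160,293),(540,293),(350,95),(350,492)))
print(L,Rr,T,B); C=np.array([(L+Rr)[0]/2,(T+B)[1]/2,.063]);C=(L+Rr+T+B)/4; print("disc",C, np.linalg.norm(L-Rr),np.linalg.norm(T-B))
for a,b in(((160,300),(495,167)),((210,428),(540,298))):
    a,b=r(a),r(b); d=b-a; n=np.array([-d[1],d[0]])/np.linalg.norm(d[:2]); print("yaw",np.degrees(np.arctan2(d[1],d[0])),"dist",n@(C-a)[:2])
o=get_obs(); t=R.from_rotvec(o["orientation"]).as_matrix(); print("tool x yaw",np.degrees(np.arctan2(t[1,0],t[0,0])), t[:,2],o["joints"][6])
# key in hand: collar far edge, underside approx below tcp .08
print("key collar far edge corners",*[ray(c,np.array(u)/1.25,o["tcp_pos"][2]-.0577-.023).round(4) for u in((337,316),(464,316))])
E
```

```text
[0.55679073 0.30128537 0.063     ] [0.61898658 0.30519934 0.063     ] [0.58582607 0.33321186 0.063     ] [0.59009036 0.27121505 0.063     ]
disc [0.58792344 0.3027279  0.063     ] 0.06231887879869782 0.06214329389910067
yaw 24.17669982410334 dist -0.010418316029856583
yaw 24.463230262089816 dist 0.011355298407956158
tool x yaw 93.59885883621595 [ 2.74604713e-04 -8.76261941e-04 -9.99999578e-01] -0.44453891551332225
key collar far edge corners [0.5662 0.2458 0.2095] [0.6052 0.2483 0.2095]
```

Call:
{"fn": "jog_arm", "kwargs": {"plan": [[[0.13,1,0],0.14],[[0,1,0],0.14],[[0,1,0],0.14],[[0,1,0],0.14],[[0,1,0],0.14],[[0,1,0],0.14],[[0,1,0],0.14],[[0,0.7,0],0.14],[[0,0,0],0.14],[[0,0,0],0.14],[[0,0,0],0.14],[[0,0,0],0.14]]}}

```text
clock: 6.4
tcp_pos: [0.5884, 0.3028, 0.29]
orientation: [-0.279, 3.129, -0.002]
contact_force: [0.7, 0.0, -1.8]
grip_width: 0.0153
```

Call:
{"fn": "jog_arm", "kwargs": {"plan": [[[0,0,0],0.14],[[0,0,-1.5],0.11],[[0,0,-2],0],[[0,0,-2],0],[[0,0,-2],0],[[0,0,-2],0],[[0,0,-1],0],[[0,0,0],0],[[0,0,0],0],[[0,0,0],0]]}}

```text
clock: 7.4
tcp_pos: [0.5885, 0.3048, 0.1863]
orientation: [-0.66, 3.069, 0.001]
contact_force: [0.1, 0.5, -0.9]
grip_width: 0.0151
```

```bash
python3 - <<'E'
from h import *
o=get_obs(); t=R.from_rotvec(o["orientation"]).as_matrix(); print(o["tcp_pos"],"yaw",np.degrees(np.arctan2(t[1,0],t[0,0])), o["joints"],o["contact_force"],o["moment"])
s=snap("side","s1"); c=snap("scene","sc1")
A=np.load("pics/s1.npy"); B=np.load("pics/sc1.npy")
x,y=map(int,proj(s,(.588,.303,.08))); u,v=map(int,proj(c,(.588,.303,.08)))
f=lambda a,x,y:cv2.resize(a[y-45:y+45,x-45:x+45],(400,400),interpolation=cv2.INTER_CUBIC)
cv2.imwrite("pics/d1.png",np.hstack([f(A,x,y),f(B,u,v)]))
E
```

```text
[0.58849805 0.30475302 0.18626718] yaw -155.71821464442095 [-0.2334249   0.62440844 -0.48347582  1.65908128  0.3432368   0.94130698
  1.15168997] [ 0.07750774  0.49394332 -0.9388989 ] [0.02272766 0.0031752  0.02159176]
```

View pics/d1.png

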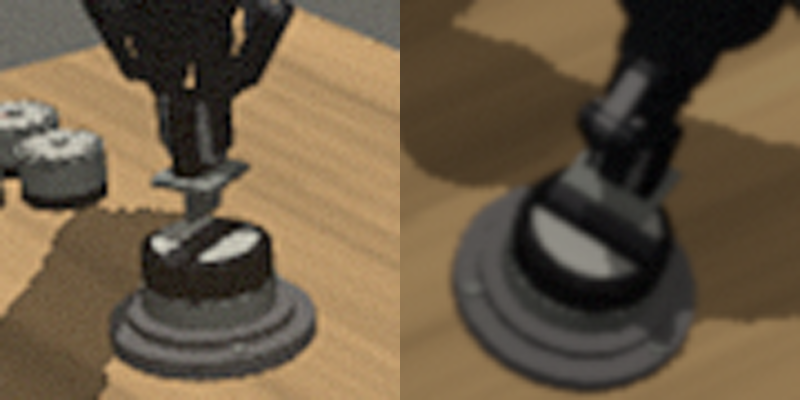

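The blade is parallel to the slot and about 14 mm above it, so I'll lower it slowly.

Call:
{"fn": "jog_arm", "kwargs": {"plan": [[[0,-0.15,-0.5],0],[[0,0,-0.5],0],[[0,0,-0.4],0],[[0,0,-0.3],0],[[0,0,0],0],[[0,0,0],0]]}}

```text
clock: 8.1
tcp_pos: [0.5878, 0.3031, 0.1678]
orientation: [0.662, -3.071, -0.0]
contact_force: [-1.0, 0.1, -1.1]
grip_width: 0.0153
```

Call:
{"fn": "jog_arm", "kwargs": {"plan": [[[0,0,-0.2],0],[[0,0,-0.2],0],[[0,0,-0.2],0],[[0,0,0],0],[[0,0,0],0]]}}

```text
clock: 8.6
tcp_pos: [0.5878, 0.303, 0.1618]
orientation: [0.661, -3.071, 0.0]
contact_force: [-0.1, -0.2, -1.6]
grip_width: 0.0153
```

Call:
{"fn": "jog_arm", "kwargs": {"plan": [[[0,0,-0.1],0],[[0,0,-0.1],0],[[0,0,0],0]]}}

```text
clock: 8.9
tcp_pos: [0.5878, 0.303, 0.1598]
orientation: [0.661, -3.071, -0.0]
contact_force: [0.1, 0.3, -1.4]
grip_width: 0.0153
```

Call:
{"fn": "jog_arm", "kwargs": {"plan": [[[0,0,0],-0.1],[[0,0,0],-0.1],[[0,0,0],-0.1],[[0,0,0],-0.1],[[0,0,0],-0.1],[[0,0,0],-0.1]]}}

```text
clock: 9.5
tcp_pos: [0.5878, 0.3034, 0.1599]
orientation: [0.281, 3.129, 0.001]
contact_force: [-0.1, 0.9, -3.4]
grip_width: 0.0153
```

```bash
python3 - <<'E'
from h import *
o=get_obs(); t=R.from_rotvec(o["orientation"]).as_matrix(); print(o["tcp_pos"],"yaw",np.degrees(np.arctan2(t[1,0],t[0,0])),o["contact_force"],o["moment"],o["joints"])
E
```

```text
[0.58777484 0.30338223 0.15988053] yaw 169.7304406629342 [-0.14612071  0.85601312 -3.4155567 ] [ 0.12856967 -0.06759999  0.1333379 ] [-0.33806317  0.62952502 -0.32899504  1.68402472  0.25125715  0.86933361
  0.62017444]
```

Call:
{"fn": "jog_arm", "kwargs": {"plan": [[[0,0,0],-0.1],[[0,0,0],-0.1],[[0,0,0],-0.1],[[0,0,0],-0.1],[[0,0,0],-0.1],[[0,0,0],-0.1],[[0,0,0],-0.1],[[0,0,0],-0.1],[[0,0,0],0]]}}

```text
clock: 10.4
tcp_pos: [0.5878, 0.3033, 0.1599]
orientation: [1.473, 2.775, 0.0]
contact_force: [0.3, 1.2, -1.7]
grip_width: 0.015
```

```bash
cat > m.py <<'E'
from h import *
o=get_obs(); t=R.from_rotvec(o["orientation"]).as_matrix(); print(o["tcp_pos"],"yaw",np.degrees(np.arctan2(t[1,0],t[0,0])),o["contact_force"],o["moment"],o["grip_width"])
E
python3 m.py
```

```text
[0.58776337 0.30334502 0.15991271] yaw 124.07339870159267 [ 0.269609    1.2344403  -1.66752614] [ 0.08219172 -0.07168004  0.02467778] 0.014995666847127392
```

Call:
{"fn": "jog_arm", "kwargs": {"plan": [[[0,0,0],-0.05],[[0,0,0],-0.05],[[0,0,0],-0.05]]}}

```text
clock: 10.7
tcp_pos: [0.5878, 0.3033, 0.1599]
orientation: [-1.675, -2.658, -0.001]
contact_force: [0.3, -0.4, -2.1]
grip_width: 0.0156
```

```bash
python3 m.py
```

```text
[0.58780079 0.30327243 0.15991343] yaw 115.57937474149264 [ 0.2956017  -0.35983868 -2.06073208] [ 0.12266923 -0.06479213  0.09161414] 0.01558794406070521
```

Call:
{"fn": "jog_arm", "kwargs": {"plan": [[[0,0,0],-0.05],[[0,0,0],-0.05]]}}

```text
clock: 10.9
tcp_pos: [0.5878, 0.3033, 0.1599]
orientation: [-1.805, -2.571, -0.001]
contact_force: [0.5, 0.3, -2.2]
grip_width: 0.0155
```

```bash
python3 m.py
```

```text
[0.58780378 0.3032641  0.15990494] yaw 109.84995480458296 [ 0.53889039  0.32416822 -2.24940898] [ 0.05016607 -0.16719747  0.10246721] 0.015494621481726919
```

Turned 94.5° so far, with the moment still at the friction level. I'll keep going in small steps.

Call:
{"fn": "jog_arm", "kwargs": {"plan": [[[0,0,0],-0.04],[[0,0,0],-0.04]]}}

```text
clock: 11.1
tcp_pos: [0.5878, 0.3033, 0.1599]
orientation: [1.904, 2.498, 0.001]
contact_force: [0.7, 1.2, -2.9]
grip_width: 0.0154
```

```bash
python3 m.py
```

```text
[0.58781042 0.3033205  0.15990229] yaw 105.36258821481212 [ 0.72695368  1.2295066  -2.8898733 ] [-0.06432321 -0.16740921  0.7153061 ] 0.015370511787879118
```

Call:
{"fn": "jog_arm", "kwargs": {"plan": [[[0,0,0],-0.04]]}}

```text
clock: 11.2
tcp_pos: [0.5878, 0.3033, 0.1599]
orientation: [1.952, 2.461, 0.0]
contact_force: [0.9, -1.1, -2.0]
grip_width: 0.0155
```

```bash
python3 m.py
```

```text
[0.58777484 0.30333487 0.15986977] yaw 103.15112107558083 [ 0.89026392 -1.11346906 -1.95781641] [ 0.01853049 -0.18327871  1.20086593] 0.015549781672835081
```

The moment rose to 1.2 N m, so the cover is at its stop. I'll back off within the play, lift and look.

Call:
{"fn": "jog_arm", "kwargs": {"plan": [[[0,0,0],0.06],[[0,0,0],0.06],[[0,0,0],0],[[0,0,0.5],0],[[0,0,1],0],[[0,0,1.5],0],[[0,0,3],0],[[0,0,3],0],[[0,-2,3],-0.1],[[0,-2,1],-0.1],[[0,-3,0],-0.08],[[0,-0.7,0],0]]}}

```text
clock: 12.4
tcp_pos: [0.5886, 0.2219, 0.2921]
orientation: [2.153, 2.284, 0.001]
contact_force: [0.5, -1.1, -2.1]
grip_width: 0.015
```

Call:
{"fn": "jog_arm", "kwargs": {"plan": [[[0,0,0],0],[[0,0,0],0],[[0,0,0],0]]}}

```text
clock: 12.7
tcp_pos: [0.5874, 0.2278, 0.2899]
orientation: [-2.144, -2.295, -0.001]
contact_force: [0.6, 0.5, -1.7]
grip_width: 0.0155
```

```bash
python3 m.py; python3 -c "
from h import *
snap('wrist','w3',s=1.25)"
```

```text
[0.58739414 0.22779081 0.28993578] yaw 93.8796179049629 [ 0.57810606  0.51727605 -1.73979244] [ 0.0115152   0.04716967 -0.01117007] 0.015472675712076578
```

View pics/w3.png

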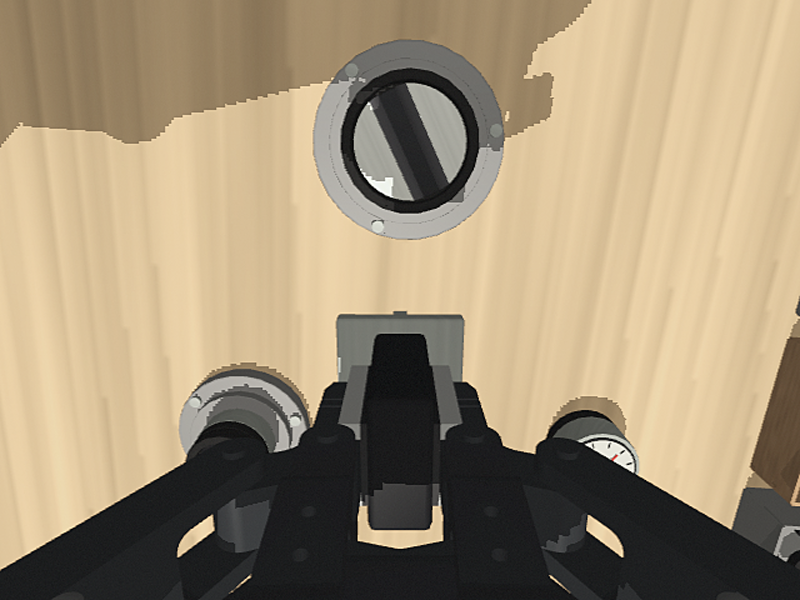

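The slot now runs from about (390,95) to (432,195), roughly 90° clockwise of where it started. The key sits unchanged in the grip, so I'll carry it back to the rack.

Call:
{"fn": "jog_arm", "kwargs": {"plan": [[[-0.5,-2.5,0],0],[[-0.5,-4,0],0],[[-0.5,-4,0],0],[[-0.5,-4,0],0],[[-0.5,-4,0],0],[[-0.5,-4,0],0],[[-0.5,-4,0],0],[[-0.5,-4,0],0],[[-0.5,-4,0],0],[[-0.5,-4,0],0],[[-0.5,-4,0],0],[[-0.5,-4,0],0]]}}

```text
clock: 13.95
tcp_pos: [0.5281, -0.2397, 0.2899]
orientation: [-2.146, -2.294, -0.001]
contact_force: [0.4, -0.2, -1.2]
grip_width: 0.0151
```

Call:
{"fn": "jog_arm", "kwargs": {"plan": [[[0,-3,0],0],[[0,-1,0],0],[[0,0,-2],0],[[0,0,-3],0],[[0,0,-3],0],[[0,0,-2],0],[[0,0,-1],0],[[0,0,0],0],[[0,0,0],0],[[0,0,0],0]]}}

```text
clock: 14.95
tcp_pos: [0.5287, -0.2791, 0.1813]
orientation: [2.146, 2.291, 0.002]
contact_force: [0.1, -0.5, -1.0]
grip_width: 0.015
```

```bash
python3 m.py
```

```text
[ 0.52871985 -0.27912821  0.18125937] yaw 93.73949757413133 [ 0.07013268 -0.48712357 -1.01180693] [ 2.20543178e-03 -3.50832458e-02 -1.25708019e-05] 0.015003600423536307
```

Call:
{"fn": "jog_arm", "kwargs": {"plan": [[[-0.17,0.1,-1],0],[[0,0,-1.5],0],[[0,0,-1.5],0],[[0,0,-1],0],[[0,0,-0.5],0],[[0,0,-0.3],0],[[0,0,0],0],[[0,0,0],0]]}}

```text
clock: 15.75
tcp_pos: [0.5264, -0.2782, 0.1223]
orientation: [2.148, 2.292, 0.0]
contact_force: [0.7, 0.1, -1.4]
grip_width: 0.0154
```

Call:
{"fn": "jog_arm", "kwargs": {"plan": [[[0,0,-0.1],0],[[0,0,-0.1],0],[[0,0,0],0]]}}

```text
clock: 16.05
tcp_pos: [0.5264, -0.2781, 0.1207]
orientation: [2.148, 2.292, 0.001]
contact_force: [-1.6, 0.5, 3.6]
grip_width: 0.0152
```

Contact came at the same height as the original grasp. I'll release and retreat.

Call:
{"fn": "jog_arm", "kwargs": {"hand": 5, "plan": [[[0,0,0],0],[[0,0,0],0],[[0,0,0],0],[[0,0,0],0],[[0,0,0.5],0],[[0,0,1.5],0],[[0,0,2.5],0],[[0,0,3],0],[[0,0,3],0],[[0,0,3],0],[[0,0,1],0],[[0,0,0],0]]}}

```text
clock: 17.25
tcp_pos: [0.5269, -0.2784, 0.2673]
orientation: [2.146, 2.29, 0.003]
contact_force: [-0.7, -0.4, 0.2]
grip_width: 0.0499
```

```bash
python3 m.py; python3 -c "
from h import *
snap('wrist','w4'); A=np.load('pics/w4.npy')
snap('side','s4'); B=np.load('pics/s4.npy')
B=cv2.resize(B[160:360,170:490],(480,300)); A=cv2.resize(A,(320,240)); A=cv2.copyMakeBorder(A,0,60,0,0,0)
cv2.imwrite('pics/e.png',np.hstack([A,B]))"
```

```text
[ 0.52685696 -0.27838541  0.26725354] yaw 93.72098066041733 [-0.65015531 -0.4204246   0.23476715] [-0.03970935  0.00738881 -0.00387892] 0.049886790311934104
```

View pics/e.png

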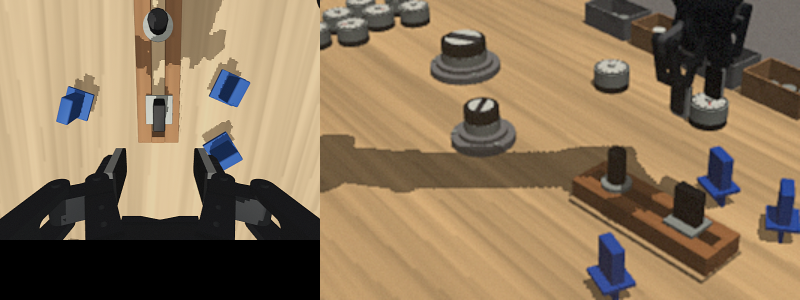

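The key hangs upright in the rack and the gripper is clear. As a last check I'll measure the cover's angle in the w3 picture.

```bash
python3 - <<'E'
from h import *
a=np.load("pics/w3.npy"); cv2.imwrite("pics/c3.png",cv2.resize(a[40:180,245:410],None,fx=4.2,fy=4.2,interpolation=cv2.INTER_CUBIC))
E
```

```text
(no output)
```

View pics/c3.png

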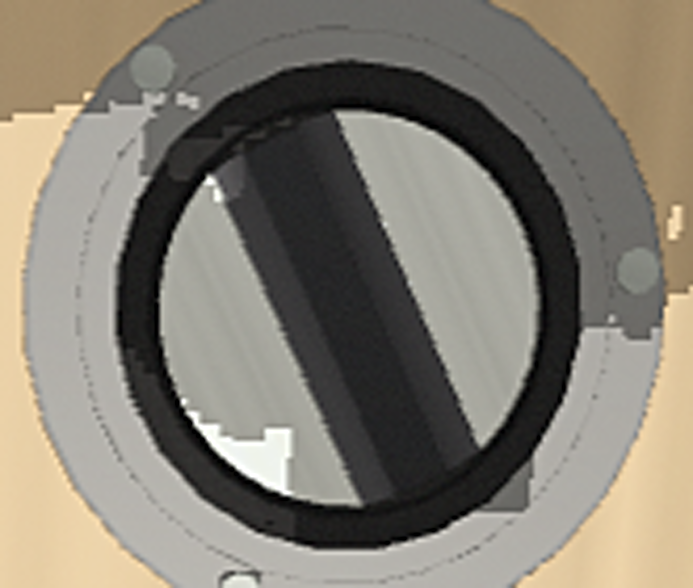

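The mouth edges now run (335,112)→(480,448) and (225,190)→(362,505).

```bash
python3 - <<'E'
from h import *
c=load("w3"); r=lambda u:ray(c,(245+u[0]/4.2,40+u[1]/4.2),.063)
for a,b in(((335,112),(480,448)),((225,190),(362,505))):
    d=r(b)-r(a); y=np.degrees(np.arctan2(d[1],d[0])); print(y,"turned",24.3-y)
hand_in()
E
```

```text
-61.04044443296902 turned 85.34044443296902
-61.96459926654754 turned 86.26459926654753
the job is handed in; nothing more can be done
```

The larger timer's cover is turned to its stop, the key hangs upright in the rack again, and I've handed the job in at about 17 s on the robot's clock.

- **Turning:** I put the blade about 11 mm into the 12 mm slot and turned it clockwise. The turning moment stayed at about 0.1 N m, then rose to 1.2 N m at the stop.
- **Cover angle:** a wrist picture after lifting shows the slot turned about 86° clockwise. That fits a locked cover that started a few degrees on, which the task allows for. The exact start angle wasn't measured on its own.
- **Key:** the collar touched down at the height where I first gripped it. After release, the pictures show the key upright in its place, with the gripper open and well clear above it.

No check failed. One small disagreement: the key's own grip turned about 101° against 86° for the slot. The 9° of play explains most of that gap. The few degrees left over are probably slip in the grip, measuring error or flex at the stop.

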